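Prise open the control box, set the regulator and lock it

ROBOT

A 7-joint arm with a two-finger parallel gripper is mounted at the origin on the work surface. World frame = base frame: x ahead of the robot, y to its left, z up, the work surface at z = 0. Lengths are in m, angles in rad, forces in N, time in s.
With the tool pointing down it reaches from about 0.35 to 0.9 m from the base axis. Payload 8.1 kg.
Tool frame: the origin (TCP) lies midway between the tips of the shut fingers; the grasp point (between the pads) lies 19 mm behind it; z points along the fingers, y is the line along which they close (so a half turn about z gives the same grasp; the last joint's range is limited). The gripper opens to 92 mm and grips with 3 to 60 N. Pads are 19 mm wide; open, the fingers measure 130 mm over their backs; the gripper's body (75 mm by 190 mm) begins 47 mm behind the grasp point.
Start: joints at [1.234, 0.434, 0.025, 1.573, -0.012, 1.134, -0.075], TCP at [0.145, -0.608, 0.227] pointing down, gripper open.
Joint ranges: [-2.62, 2.62], [-0.44, 2.09], [-1.27, 1.32], [0.08, 2.57], [-1.32, 4.46], [0.12, 2], [-2.74, 2.74]. Speed limits (rad/s): [2.22, 2.22, 3.01, 3.01, 3.14, 3.14, 3.14].

INTERFACE

Orientations are given as a rotation vector (axis times angle).
In Python, from cell import observe, cams, job gives the robot as it stands. The module is installed in compiled form; this text tells all that it offers.
- The arm moves only by the tool step_arm, never from a script. Its argument "steps" is a list of rows, each a list of 6 numbers: the shift along the world's x, y, z in mm, then the turn, a rotation vector about the world's x, y, z in rad. In form: [[dx, dy, dz, rx, ry, rz], ...]. A call has 1 to 20 rows; each row shifts and turns the commanded pose from where the row before left it; what a row does not reach is not made up. A row lasts 1/12 s, in which the tool goes at most 41.7 mm and 7.16 degrees, less where a joint would pass 70% of its speed; a pose out of reach is approached as far as the arm can. A call with a gripper value outside its range is refused whole. "gripper" is the opening, from 0 (shut) to 1 (fully open), set as the call begins (left out, the last holds). The fingers move at their own pace and stop on an object; "force" is the grip in N (left out, the last holds). Time passes only in rows, so rows that do not move let the fingers close. It gives the time, the measured TCP pose, the force, the opening and the grip force at its end, in the units of the state.
- observe(): the state, without advancing time (a new reading comes with each control period).
- cams.get_image(name): name is "side" or "top"; returns the picture (480x640x3 uint8, red, green, blue); there is no depth.
- cams.get_calibration(name): a dict with "fov_y" (degrees; the focal length in pixels is half the picture's height over the tangent of half this angle, whatever the lens; pixels are square), "cx", "cy" (the principal point, pixels), "world_to_cam" (4x4, takes a point from world to camera coordinates). Camera axes: x right, y up, looking along -z (the intrinsics and any distortion apply to the point x, -y, -z); pixel columns grow to the right and rows downward; lengths in m; the calibration is good to about 2 mm. A picture is of the moment at which its call begins. get_calibration takes no time and is no camera call.
- job.sign_off(): hands the job in; it is judged then, once.
The state is a dict: "clock": time; "joints": joint angles; "dq": joint speeds; "joint_efforts": joint torques, N m; "position": TCP position; "ee_rot": TCP orientation; "force": force on the tool from outside, world axes, zero at the start; "ft_torque": the same for the moment, N m; "width": opening from 0.0 (shut) to 1.0 (fully open); "gripper_force": force on a finger pad.
Only numpy, scipy, OpenCV 4.12 (cv2) and the standard library are available. Lean on these libraries where they do the work, as an engineer would, in place of code of your own. Each camera call takes 0.05 s, during which the arm holds its last target. There are 200 camera calls.

TASK

Use the palette knife to lever up the closed cover of the grey control box from its yellow notch (do not touch the cover with the hand until the blade has lifted it), and swing the cover right back. Then turn the black regulator knob so that its red pointer stands at the red mark, and after that slide the orange fork lock fully home over the knob. Leave the palette knife lying wholly on the green board, and leave the jar, the cheese mould and the bowl alone.

Things in the scene. Friction and masses are not known exactly. Their poses are not given: they have to be found in the camera images.
- box: Grey control box fixed to the bench, 190 (its x) by 250 (its y) by 85 mm high without the cover. Origin: centre of underside; z up; x points from the front wall (yellow notch) to the hinge wall. Walls 6 mm; the inner panel is 25 mm above the bench, the walls rise 60 mm above it. Knob axis at box (0, -50 mm), retracted lock at box (0, +58 mm).
- notch (a point): Middle of the bottom edge of the pry notch, on the outer face of the front wall (box x = -95, y = 0, z = 73 mm). The notch (its wall part is yellow) is 80 mm wide and leaves a gap 12 mm high under the closed cover. A blade goes in level, along the box's +x.
- cover_angle (a joint): Angle of the white cover, rad: 0 closed (lying level on the box), grows as its front edge rises, up to its stop at 2.3 (leaning back beyond the hinge wall). Friction hinge, about 0.2 N m: the cover stays where it is left. It counts as lifted by the blade from 0.2 and as right back from 1.75.
- cover: The white flat cover, 190 by 250 by 6 mm, about 0.13 kg. Origin on the hinge line (middle), level with the underside; when closed the plate runs from there 190 mm along the box's -x, its axes parallel to those of the box.
- cover_hinge (a point): Middle of the hinge line: box x = +95, y = 0, z = 85 mm. The hinge line runs along the box's y axis, at the cover's underside.
- cover_edge (a point): Middle of the cover's free front edge, at its underside; right above the notch when closed.
- knob (a joint): Knob angle, rad, growing clockwise seen from above, stops at 0 and 2.6. At 0 the red pointer end points along the box's +x; at the red mark it is 1.571 (pointer along the box's -y, away from the lock); within 0.12 of that is on the mark. Starts at 0.2 to 1.1, so turn it clockwise. Friction about 0.06 N m; stays where left.
- knob_grip (a point): Top centre of the regulator knob, 75 mm above the bench: a black disc 60 mm across, 11 mm high, with a bar grip 60 mm long and 14 mm wide rising to 50 mm above the panel; grip the bar across its width. A red stripe on one half of the bar's top and on that end is the pointer.
- mark (a point): The red mark on the panel: a red line 24 mm long by 7 mm wide, this is its middle, 46 mm from the knob axis towards the box's -y.
- lock (a joint): Travel of the orange lock, m: near 0 retracted, 0.050 fully home at its stop; grows along the box's -y (towards the knob). 0.044 and more counts as home. Friction about 1.5 N; stays where left.
- lock_fin (a point): Top centre of the upright fin of the orange fork lock, 75 mm above the bench. Fin: 12 mm thick along the slide (box y), 46 mm wide, standing 32 mm above a 64 by 40 mm carriage (top 18 mm above the panel). Two 50 mm prongs reach to the knob (tops 18 mm above the panel) and straddle its bar when home. Pinch the fin across its thickness or push it from behind.
- spatula: Palette knife lying on the green board: dark wooden handle 100 mm long, 20 mm wide, 24 mm high, steel blade 30 mm wide and 3 mm thick. Origin: centre of the handle's underside; x along the tool towards the blade tip, z up. The handle spans x -50 to +50 mm, the blade x +50 to +170 mm (rounded end), its mid-plane 12.5 mm above the handle's underside. About 0.11 kg.
- spatula_tip (a point): End of the blade, 170 mm from the handle's centre, mid-plane of the blade.
- board: Green board fixed on the bench, 290 mm (its x) by 190 mm (its y), 8 mm thick. Origin: centre of the underside. Both the blade tip and the middle of the handle must finally lie within its outline.
- mould: White cheese mould (cup), 90 mm across, 60 mm high; bystander. Origin: centre of the underside.
- jar: Glass jar with a green cap, 70 mm across, 75 mm high; bystander. Origin: centre of the underside.
- bowl: Metal bowl, 130 mm across, 50 mm high; bystander. Origin: centre of the underside.

How it is judged:
By the outcome, as a careful person would: the job done as asked, in the order asked, and still so for the second after the job is handed in, with the robot touching nothing.
It also fails if it takes over 72 s, if anything falls off the work surface, if the arm or the gripper's body presses on something with over 40 N, if the wrist force passes 120 N, or if a joint passes its speed limit or range.

## Working session

There is one attempt and no reset: what is moved stays moved. The work goes in short steps, Python scripts to look and compute and a tool call to move; the robot and the scene stay as the last step left them, time stands still between calls to the robot, and variables do not carry over. Pictures are saved under pics/ and viewed, at most 10 in all, crops included, and the job is handed in when it is done.

Besides the shell and the picture viewer there is one more tool, called after "Request:" as name(argument=value, ...) on one line, values as JSON. step_arm: Moves the arm, as the interface text tells. Its arguments: {"type":"object","properties":{"steps":{"type":"array","items":{"type":"array","items":{"type":"number"}}},"gripper":{"type":"number"},"force":{"type":"number"}},"required":["steps"]}

```bash
mkdir -p pics
python3 - <<'E'
from cell import observe,cams
import cv2,numpy as np
for n in("top","side"):
    cv2.imwrite(f"pics/{n}0.png",cams.get_image(n)[:,:,::-1]); c=cams.get_calibration(n)
    print(n,{k:(np.round(v,4).tolist()) for k,v in c.items()})
s=observe();print(s)
E
```

```text
top {'fov_y': 53.3157, 'cx': 319.9275, 'cy': 234.8295, 'world_to_cam': [[0.006, -0.9998, -0.0178, 0.0391], [0.9897, 0.0034, 0.1429, -0.6121], [-0.1428, -0.0184, 0.9896, -0.9367], [0.0, 0.0, 0.0, 1.0]]}
side {'fov_y': 56.1207, 'cx': 318.7139, 'cy': 241.1471, 'world_to_cam': [[0.9308, -0.3654, 0.0092, -0.5234], [0.2476, 0.6487, 0.7196, -0.2205], [-0.2689, -0.6676, 0.6943, -0.7587], [0.0, 0.0, 0.0, 1.0]]}
{'clock': 0.1, 'joints': array([ 1.23438796,  0.43516244,  0.02502595,  1.57398343, -0.01162162,
        1.13398972, -0.07509971]), 'dq': array([ 0.00062006, -0.0024958 , -0.00117838, -0.00263731, -0.00068864,
        0.00027726,  0.00061406]), 'joint_efforts': array([ 2.67734205e-03, -6.69129395e+01,  9.87989344e-01, -3.15146148e+01,
       -6.03909628e-02,  3.73388745e-02,  2.93358016e-05]), 'position': array([ 0.14462668, -0.60758068,  0.22602714]), 'ee_rot': array([-3.11881530e+00, -3.66074190e-01,  4.57725792e-04]), 'force': array([-0.21303862, -0.23956825, -0.12613226]), 'ft_torque': array([-0.01637108, -0.01123123, -0.03824124]), 'gripper_force': 0.0, 'width': 0.9964865704331393}
```

View pics/top0.png

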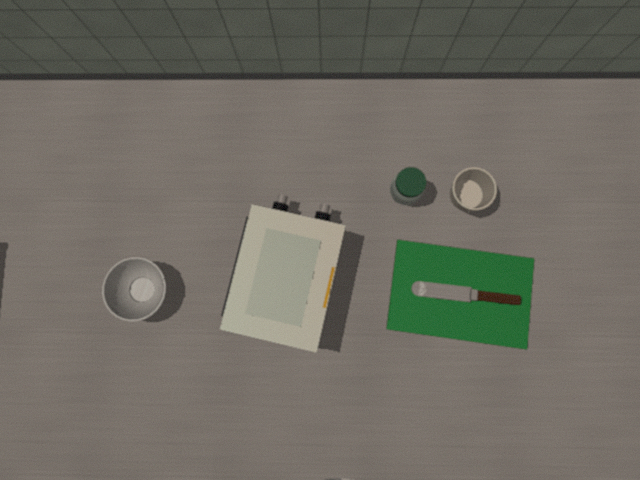

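View pics/side0.png

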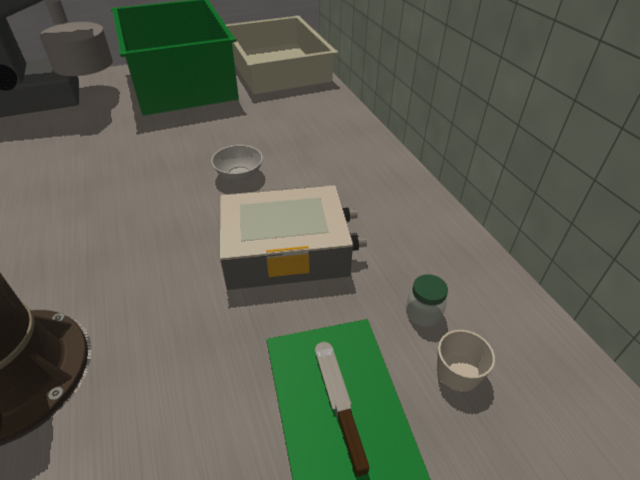

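The top view shows the cover's corners at about (250,207), (344,225), (318,351) and (222,331). The notch is at (329,287), the board's corners are at (398,241), (534,258), (527,348) and (388,330), the knife tip is near (412,289) and the handle end near (521,300). The side view shows the same layout. Box +x is roughly world +y, and the knife points the same way.

```bash
cat > h.py <<'E'
import numpy as np,cv2
from cell import observe,cams
from scipy.spatial.transform import Rotation as R
def cal(n):
    c=cams.get_calibration(n);return 240/np.tan(np.radians(c["fov_y"]/2)),c["cx"],c["cy"],np.array(c["world_to_cam"])
def unproj(n,uv,z):
    f,cx,cy,T=cal(n);uv=np.atleast_2d(uv).astype(float)
    d=np.c_[(uv[:,0]-cx)/f,-(uv[:,1]-cy)/f,-np.ones(len(uv))]@T[:3,:3]
    o=-T[:3,:3].T@T[:3,3];return o+d*((z-o[2])/d[:,2])[:,None]
def proj(n,p):
    f,cx,cy,T=cal(n);q=np.atleast_2d(p)@T[:3,:3].T+T[:3,3]
    return np.c_[cx+f*q[:,0]/-q[:,2],cy-f*q[:,1]/-q[:,2]]
def big(m):
    n,l,s,c=cv2.connectedComponentsWithStats(m.astype(np.uint8));i=1+s[1:,4].argmax();return l==i
def rect(n,m,z):
    c,_=cv2.findContours(m.astype(np.uint8),0,1);c=max(c,key=cv2.contourArea)[:,0]
    w=unproj(n,c,z)[:,:2]*1000;return cv2.minAreaRect(w.astype(np.float32))
E
python3 - <<'E'
from h import *
im=cv2.imread("pics/top0.png");hsv=cv2.cvtColor(im,cv2.COLOR_BGR2HSV);H,S,V=cv2.split(hsv)
g=big((H>45)&(H<75)&(S>150)&(V>70)); print("board",rect("top",g,.008))
x,y,w,h=385,235,155,120
roi=np.zeros_like(g);roi[265:325,400:530]=1
br=big(roi&((H<20)|(H>170))&(S>100)&(V<120)); print("handle",rect("top",br,.032-.0),br.sum())
bl=big(roi&(S<70)&(V>90));print("blade",rect("top",bl,.021),bl.sum())
cv=np.zeros_like(g);cv[195:360,215:350]=1
c=big(cv&(V>150)&(S<60));c=cv2.morphologyEx(c.astype(np.uint8),3,np.ones((5,5)))
print("cover",rect("top",c,.091))
ye=big(cv&(H>15)&(H<30)&(S>150));print("yellow",rect("top",ye,.073),unproj("top",[[329,287]],.073))
ims=cv2.imread("pics/side0.png");Hs,Ss,Vs=cv2.split(cv2.cvtColor(ims,cv2.COLOR_BGR2HSV))
print("sidetest tip",unproj("side",[[324,343]],.021),"handle end",unproj("side",[[361,468]],.02))
print("top tip",unproj("top",[[411.5,288.5]],.021),unproj("top",[[521.5,299.5]],.025))
print("side cover corners",unproj("side",[[220,194],[342,188],[351,241],[222,251]],.091))
print("top cover corners",unproj("top",[[250,207],[344,225],[318,351],[222,331]],.091))
print("bystanders",unproj("top",[[410,182]],.075),unproj("top",[[474,187]],.06),unproj("top",[[135,290]],.05))
E
```

```text
board ((495.6343078613281, -250.81631469726562), (285.2584228515625, 184.5291290283203), 82.22593688964844)
handle ((486.5744934082031, -320.96075439453125), (84.8280029296875, 17.30580711364746), 83.15660858154297) 348
blade ((499.2063293457031, -213.61395263671875), (135.79736328125, 31.43909454345703), 83.62574005126953) 965
cover ((524.350341796875, 112.56172943115234), (188.67025756835938, 249.20738220214844), 77.30998229980469)
yellow ((504.7431640625, 24.16769027709961), (3.941696882247925, 76.18458557128906), 77.4336166381836) [[0.50451085 0.02308178 0.073     ]]
sidetest tip [[ 0.51250392 -0.15134749  0.021     ]] handle end [[ 0.48469997 -0.36024728  0.02      ]]
top tip [[ 0.5041609  -0.14696576  0.021     ]] [[ 0.48296308 -0.36922758  0.025     ]]
side cover corners [[ 4.25284876e-01  2.32366018e-01  9.10000000e-02]
 [ 6.78491648e-01  1.59046814e-01  9.10000000e-02]
 [ 6.27846673e-01 -2.65211405e-04  9.10000000e-02]
 [ 3.91189333e-01  6.12202606e-02  9.10000000e-02]]
top cover corners [[ 0.66021897  0.17962971  0.091     ]
 [ 0.62476276 -0.00585779  0.091     ]
 [ 0.38362594  0.04345631  0.091     ]
 [ 0.41940477  0.22662553  0.091     ]]
bystanders [[ 0.71551836 -0.13920376  0.075     ]] [[ 0.70913679 -0.27150559  0.06      ]] [[0.49715979 0.41492953 0.05      ]]
```

Request:
step_arm(steps=[[24.6,22.1,0,0,0,0.0873],[24.6,22.1,0,0,0,0.0873],[24.6,22.1,0,0,0,0.0873],[24.6,22.1,0,0,0,0.0873],[24.6,22.1,0,0,0,0.0873],[24.6,22.1,0,0,0,0.0873],[24.6,22.1,0,0,0,0.0873],[24.6,22.1,0,0,0,0.0873],[24.6,22.1,0,0,0,0.0873],[24.6,22.1,0,0,0,0.0873],[24.6,22.1,0,0,0,0.0873],[24.6,22.1,0,0,0,0.0873],[24.6,22.1,0,0,0,0.0873],[24.6,22.1,0,0,0,0.0873],[0,0,-30,0,0,0],[0,0,-30,0,0,0],[0,0,-30,0,0,0],[0,0,-30,0,0,0],[0,0,0,0,0,0],[0,0,0,0,0,0]], gripper=0.6)

```text
clock: 1.77
position: [0.4881, -0.2981, 0.1058]
ee_rot: [-2.342, -2.088, 0.002]
force: [0.2, 0.3, 0.6]
width: 0.602
gripper_force: 0.0
```

Request:
step_arm(steps=[[0,0,-25,0,0,0],[0,0,-25,0,0,0],[0,0,-20,0,0,0],[1,0,-14,0,0,0],[0,0,-8,0,0,0],[0,0,-2,0,0,0],[0,0,0,0,0,0],[0,0,0,0,0,0]])

```text
clock: 2.43
position: [0.4912, -0.2991, 0.0143]
ee_rot: [2.344, 2.089, 0.001]
force: [-0.4, -0.5, -0.4]
width: 0.603
gripper_force: 0.0
```

Request:
step_arm(steps=[[0,0,0,0,0,0],[0,0,0,0,0,0],[0,0,0,0,0,0],[0,0,0,0,0,0],[0,0,0,0,0,0],[0,0,0,0,0,0],[0,0,0,0,0,0],[0,0,0,0,0,0]], gripper=0, force=55)

```text
clock: 3.1
position: [0.4902, -0.2987, 0.0128]
ee_rot: [2.345, 2.09, -0.0]
force: [-1.1, -0.9, 1.7]
width: 0.214
gripper_force: 55.0
```

Request:
step_arm(steps=[[0,0,10,0,0,0],[0,0,15,0,0,0],[0,0,18,0,0,0],[0,0,15.5,0,0,0],[-3.5,16.4,0,0,0,-0.0131],[-3.5,16.4,0,0,0,-0.0131],[-3.5,16.4,0,0,0,-0.0131],[-3.5,16.4,0,0,0,-0.0131],[-3.5,16.4,0,0,0,-0.0131],[-3.5,16.4,0,0,0,-0.0131],[-3.5,16.4,0,0,0,-0.0131],[-3.9,16.4,0,0,0,-0.0131],[0,0,0,0,0,0],[0,0,0,0,0,0],[0,0,0,0,0,0]])

```text
clock: 4.35
position: [0.462, -0.168, 0.0717]
ee_rot: [2.451, 1.964, 0.0]
force: [0.1, -0.0, -0.9]
width: 0.212
gripper_force: 55.0
```

Run:
```python
from h import *
a=cams.get_image("top");b=cams.get_image("side")
A=cv2.resize(a[180:380,220:480,::-1],None,fx=1.5,fy=1.5,interpolation=2);B=cv2.resize(b[180:380,180:400,::-1],None,fx=1.8,fy=1.5*1.2,interpolation=2)
h=max(A.shape[0],B.shape[0]);A=cv2.copyMakeBorder(A,0,h-A.shape[0],0,0,0);B=cv2.copyMakeBorder(B,0,h-B.shape[0],0,0,0)
cv2.imwrite("pics/c1.png",np.hstack([A,B]));s=observe();print(s["position"],s["ee_rot"],s["force"])
print(proj("top",[.495,-.0191,.079]),proj("side",[[.495,-.0191,.079],[.5037,.0199,.073],[.5037,.0199,.085]]))
```

```text
[ 0.46198605 -0.16838725  0.0714086 ] [ 2.45214710e+00  1.96289451e+00 -9.07526256e-06] [-0.42763098 -0.67388903 -1.89351746]
[[350.70010256 291.93123923]] [[288.71691092 270.35000738]
 [286.59429379 257.08217122]
 [286.33733376 252.65606849]]
```

View pics/c1.png

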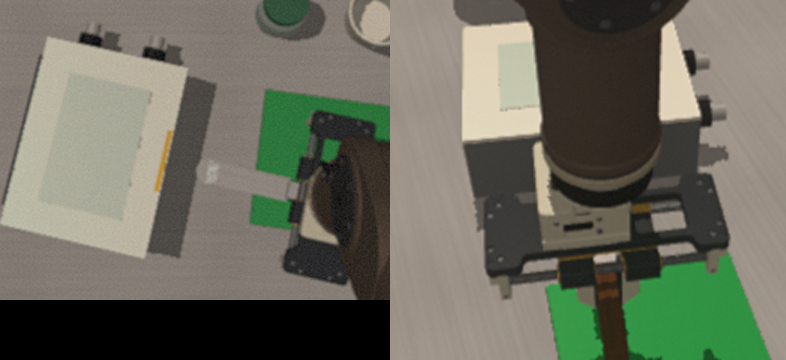

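The tip is at about (353,295) in the top view, roughly 4 mm short of the plan and 5 mm to the lock side, still well inside the 80 mm notch. In the side view the hand hides the blade, so I'll insert slowly and watch the force.

Request:
step_arm(steps=[[2.6,11.7,0,0,0,0],[2.6,11.7,0,0,0,0],[2.2,9.8,0,0,0,0],[1.1,4.9,0,0,0,0],[1.1,4.9,0,0,0,0],[1.1,4.9,0,0,0,0],[1.1,4.9,0,0,0,0],[0,0,0,0,0,0],[0,0,0,0,0,0]])

```text
clock: 5.2
position: [0.4736, -0.1146, 0.0712]
ee_rot: [2.451, 1.965, -0.0]
force: [-0.1, -0.2, -1.7]
width: 0.21
gripper_force: 55.0
```

Run:
```python
from h import *
a=cams.get_image("top")
A=cv2.resize(a[180:380,220:480,::-1],None,fx=3,fy=3,interpolation=2)
cv2.imwrite("pics/c2.png",A);s=observe();print(s["position"],s["ee_rot"],s["force"],s["ft_torque"])
```

```text
[ 0.4735144  -0.11486863  0.07124067] [ 2.45151697e+00  1.96434880e+00 -3.08548220e-04] [ 0.09671045 -0.49451951 -1.70301505] [-0.06000988 -0.08751802  0.0749138 ]
```

View pics/c2.png

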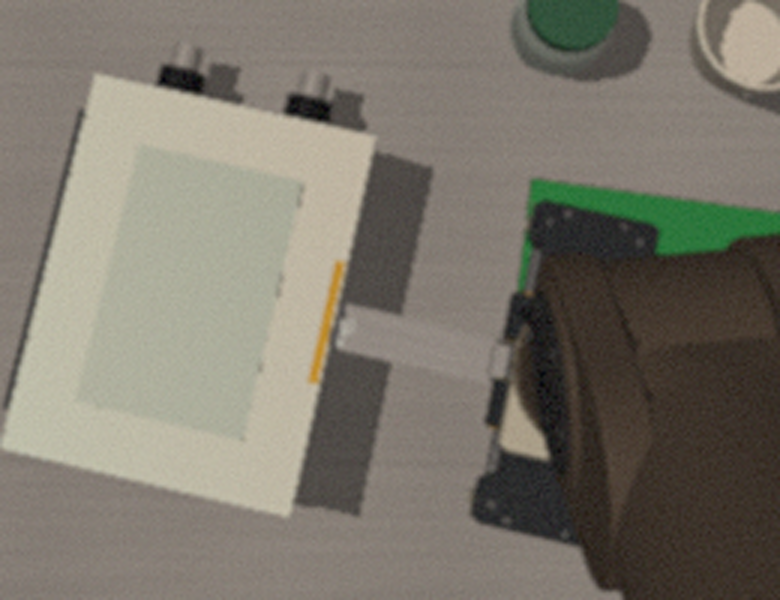

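The blade tip is at about (333,289), just at the outer face of the notch, with no contact force. I'll check what height that pixel implies.

Run:
```python
from h import *
t=np.array([.4735,-.1148]);d=np.array([np.cos(np.radians(77.4)),np.sin(np.radians(77.4))])
for z in(.09,.079,.07,.06,.05):
    p=unproj("top",[[332.7,289]],z)[0];q=unproj("top",[[353.3,294.7]],z)[0];
    print(z,p*1000,"along",(p[:2]-t)@d*1000,"q",q*1000,(q[:2]-np.array([.462,-.1684]))@d*1000)
# blade root: ferrule front at crop(490,362)
print(unproj("top",[[220+490/3,180+362/3]],.079))
for L in(-95,-89):
  print(L,proj("top",[[*(np.array([.5244,.1126])+L/1000*d),z] for z in(.073,.079,.091)]))
s=observe();Rm=R.from_rotvec(s["ee_rot"]).as_matrix();print(Rm.round(4))
```

```text
0.09 [500.1333188  15.9702679  90.       ] along 133.4307749040789 q [489.4793627  -23.56038357  90.        ] 147.34584671585742
0.079 [500.47015626  15.87555535  79.        ] along 133.41182214547635 q [489.68952089 -24.12512938  79.        ] 146.84054640237025
0.07 [500.74575054  15.79806325  70.        ] along 133.39631534298337 q [489.8614685  -24.58719414  70.        ] 146.42711887315343
0.06 [501.0519664   15.71196093  60.        ] along 133.37908556243565 q [490.0525214  -25.10059942  60.        ] 145.96775495180148
0.05 [501.35818227  15.6258586   50.        ] along 133.3618557818879 q [490.24357431 -25.6140047   50.        ] 145.5083910304495
[[ 0.47855764 -0.08215156  0.079     ]]
-95 [[330.62878393 287.43697461]
 [330.64232176 287.33223307]
 [330.66992223 287.11868956]]
-89 [[327.64269543 286.74930377]
 [327.63718792 286.64021041]
 [327.62595944 286.4177959 ]]
[[ 2.18e-01  9.76e-01 -1.00e-04]
 [ 9.76e-01 -2.18e-01 -2.00e-04]
 [-3.00e-04  0.00e+00 -1.00e+00]]
```

The ferrule sits 33 mm ahead of the TCP, so the knife hasn't slipped in the grip. The cover now hides the tip, which is 9–14 mm inside the notch with no force. I'll go in further and then lift.

Request:
step_arm(steps=[[1.1,4.9,0,0,0,0],[1.1,4.9,0,0,0,0],[1.1,4.9,0,0,0,0],[1.1,4.9,0,0,0,0],[1.1,4.9,0,0,0,0],[1.1,4.9,0,0,0,0],[1.1,4.9,0,0,0,0],[0,0,0,0,0,0],[0,0,0,0,0,0]])

```text
clock: 6.0
position: [0.4813, -0.08, 0.0712]
ee_rot: [2.451, 1.965, -0.0]
force: [-0.2, -0.1, -0.4]
width: 0.212
gripper_force: 55.0
```

Request:
step_arm(steps=[[0,0,4,0,0,0],[0,0,4,0,0,0],[0,0,4,0,0,0],[0,0,4,0,0,0],[0,0,4,0,0,0],[0,0,4,0,0,0],[0,0,4,0,0,0],[0,0,4,0,0,0],[0,0,4,0,0,0],[0,0,4,0,0,0],[0,0,0,0,0,0]])

```text
clock: 6.92
position: [0.4816, -0.0804, 0.112]
ee_rot: [2.451, 1.964, 0.001]
force: [-0.5, 0.9, -3.0]
width: 0.214
gripper_force: 55.0
```

Run:
```python
from h import *
a=cams.get_image("top");b=cams.get_image("side")
A=a[180:380,210:410,::-1];B=b[150:350,170:370,::-1]
cv2.imwrite("pics/c3.png",cv2.resize(np.hstack([A,B]),None,fx=2,fy=2,interpolation=2));s=observe();print(s["position"],s["ee_rot"],s["force"],s["ft_torque"])
```

```text
[ 0.48138879 -0.08041473  0.1114336 ] [2.45137697e+00 1.96413002e+00 3.66327741e-04] [-1.05445998  1.1268763  -2.38826238] [-0.08139542 -0.07050559  0.01330959]
```

View pics/c3.png

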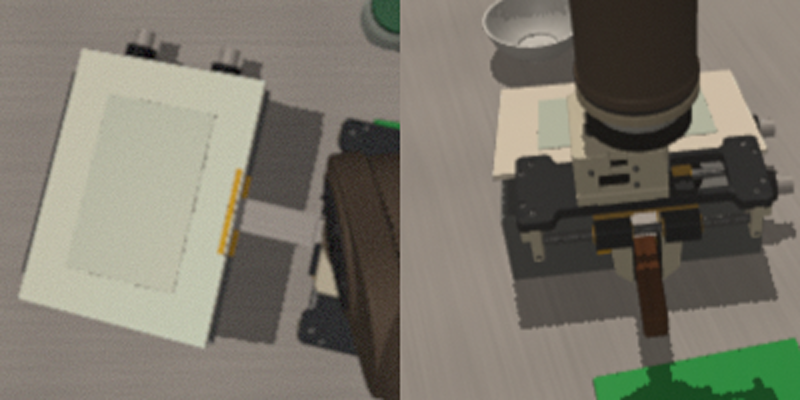

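The cover is up on the blade: its front edge is clear of the yellow notch at about (328,287) in the top view, and the side view shows its front edge raised. I'll continue along an arc about the hinge.

Request:
step_arm(steps=[[0.9,3.9,12.5,0,0,0],[0.9,3.9,12.5,0,0,0],[1.6,7.3,12.5,0,0,0],[1.6,7.3,12.5,0,0,0],[1.8,8.1,7.7,0,0,0],[1.8,8.1,7.7,0,0,0],[1.8,8.1,7.7,0,0,0],[2.2,9.8,5.7,0,0,0],[2.2,9.8,5.7,0,0,0],[2.2,9.8,5.7,0,0,0],[2.5,11.4,3.3,0,0,0],[2.5,11.4,3.3,0,0,0],[2.5,11.4,3.3,0,0,0],[0,0,0,0,0,0]])

```text
clock: 8.18
position: [0.5065, 0.0337, 0.212]
ee_rot: [-2.448, -1.968, -0.004]
force: [-0.4, 0.4, -0.9]
width: 0.213
gripper_force: 55.0
```

Request:
step_arm(steps=[[2.5,11.4,1,0,0,0],[2.5,11.4,1,0,0,0],[2.5,11.4,1,0,0,0],[2.5,11.4,-2,0,0,0],[2.5,11.4,-2,0,0,0],[2.5,11.4,-2,0,0,0],[2.2,9.8,-4,0,0,0],[2.2,9.8,-4,0,0,0],[2.2,9.8,-4,0,0,0],[0,0,0,0,0,0],[0,0,0,0,0,0]])

```text
clock: 9.1
position: [0.5272, 0.1286, 0.196]
ee_rot: [-2.45, -1.966, 0.0]
force: [0.3, -0.1, -0.7]
width: 0.214
gripper_force: 55.0
```

Run:
```python
from h import *
a=cams.get_image("top");b=cams.get_image("side")
A=a[130:400,180:450,::-1];B=b[80:350,150:420,::-1]
cv2.imwrite("pics/c4.png",cv2.resize(np.hstack([A,B]),None,fx=1.45,fy=1.45,interpolation=2));s=observe();print(s["position"],s["ee_rot"],s["force"],s["ft_torque"])
```

```text
[0.52743115 0.12747925 0.19632689] [ 2.45178537e+00  1.96407598e+00 -1.68721155e-04] [-0.33525737  0.06338528 -1.36198882] [-0.04806257 -0.06186388  0.01644283]
```

View pics/c4.png

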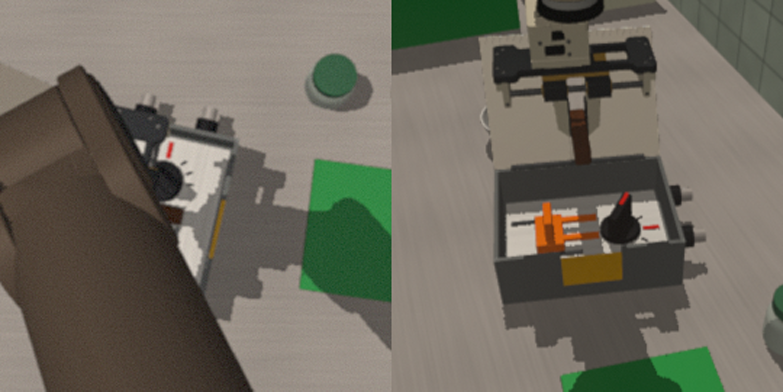

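The cover is well back. The side view shows the knob with its red pointer, the red mark at its right, and the orange lock at its left. I'll give the cover a small extra push, then return the knife.

Request:
step_arm(steps=[[1.1,4.9,-2,0,0,0],[1.1,4.9,-2,0,0,0],[1.1,4.9,-2,0,0,0],[0,0,0,0,0,0],[-2.5,-15,0,0,0,0.0066],[-2.5,-27.5,0,0,0,0.0066],[-2.5,-27.5,0,0,0,0.0066],[-2.5,-27.5,0,0,0,0.0066],[-2.5,-27.5,0,0,0,0.0066],[-2.5,-27.5,0,0,0,0.0066],[-2.5,-27.5,0,0,0,0.0066],[-2.5,-27.5,0,0,0,0.0066],[-2.5,-27.5,0,0,0,0.0066],[-2.5,-27.5,0,0,0,0.0066],[-2.5,-27.5,0,0,0,0.0066],[-2.5,-27.5,0,0,0,0.0066],[-2.5,-27.5,0,0,0,0.0066],[-2.5,-27.5,0,0,0,0.0066],[-2.5,-27.5,0,0,0,0.0066],[-3,-40,0,0,0,0.0066]])

```text
clock: 10.87
position: [0.4909, -0.2961, 0.1906]
ee_rot: [-2.34, -2.096, -0.003]
force: [0.8, 0.3, -0.8]
width: 0.217
gripper_force: 55.0
```

Request:
step_arm(steps=[[0,0,-25,0,0,0],[0,0,-30,0,0,0],[0,0,-30,0,0,0],[0,0,-30,0,0,0],[0,0,-30,0,0,0],[0,0,-10,0,0,0],[0,0,0,0,0,0],[0,0,0,0,0,0]])

```text
clock: 11.53
position: [0.4906, -0.2974, 0.0359]
ee_rot: [-2.344, -2.091, -0.0]
force: [-0.3, -1.0, -0.4]
width: 0.212
gripper_force: 55.0
```

Request:
step_arm(steps=[[0,0,-10,0,0,0],[0,0,-6,0,0,0],[0,0,-3,0,0,0],[0,0,-2,0,0,0],[0,0,-1,0,0,0],[0,0,0,0,0,0],[0,0,0,0,0,0]])

```text
clock: 12.12
position: [0.4903, -0.2976, 0.0135]
ee_rot: [2.344, 2.091, 0.0]
force: [-0.3, 0.2, -1.0]
width: 0.213
gripper_force: 55.0
```

Request:
step_arm(steps=[[0,0,0,0,0,0],[0,0,0,0,0,0],[0,0,0,0,0,0],[0,0,0,0,0,0],[0,0,15,0,0,0],[0,0,25,0,0,0],[0,0,35,0,0,0],[0,0,35,0,0,0],[0,0,35,0,0,0],[-20,0,20,0,0,0],[-35,0,0,0,0,0],[-35,0,0,0,0,0],[0,0,0,0,0,0]], gripper=0.5)

```text
clock: 13.2
position: [0.3933, -0.298, 0.1782]
ee_rot: [-2.346, -2.085, 0.006]
force: [-0.5, 0.3, -0.6]
width: 0.502
gripper_force: 0.0
```

Run:
```python
from h import *
a=cams.get_image("top");b=cams.get_image("side")
cv2.imwrite("pics/top5.png",a[:,:,::-1]);cv2.imwrite("pics/side5.png",b[:,:,::-1])
A=a[180:360,200:380,::-1];B=a[180:360,380:560,::-1]
cv2.imwrite("pics/c5.png",cv2.resize(np.hstack([A,B]),None,fx=2.2,fy=2.2,interpolation=2))
s=observe();print(s["position"],s["force"])
```

```text
[ 0.39891975 -0.29797788  0.17874123] [ 0.68161073 -0.01668114  0.03682305]
```

View pics/c5.png

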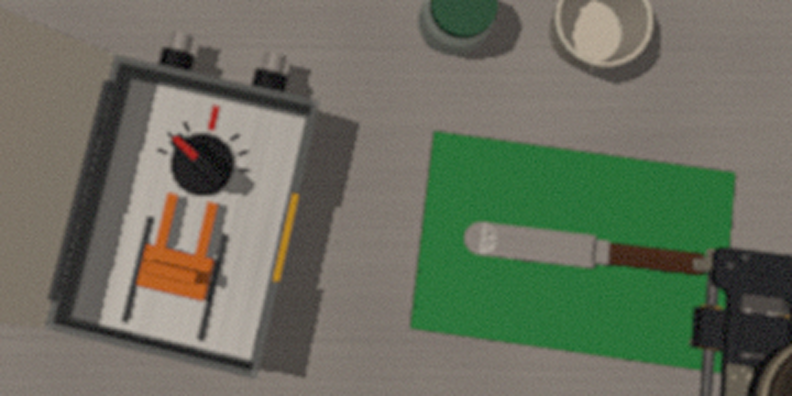

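The knife lies on the board. The knob is at about (292,254), its red pointer end is near (280,243), the mark is at (297,233) and the lock fin is near (280,304). Next I'll measure the angles.

Run:
```python
from h import *
im=cv2.imread("pics/top5.png");H,S,V=cv2.split(cv2.cvtColor(im,cv2.COLOR_BGR2HSV))
d=np.array([np.cos(np.radians(77.4)),np.sin(np.radians(77.4))]);yv=np.array([-d[1],d[0]]);c=np.array([524.4,112.6])
def box(p):return np.array([(p[:2]*1000-c)@d,(p[:2]*1000-c)@yv]).round(1)
red=((H<6)|(H>174))&(S>120);red[:,:270]=0;red[:220]=0;red[275:]=0;red[:,330:]=0
n,l,s,ce=cv2.connectedComponentsWithStats(red.astype(np.uint8))
for i in range(1,n):
    if s[i,4]<8: continue
    v,u=np.nonzero(l==i)
    for z in(.025,.075):
        p=unproj("top",np.c_[u,v],z);m=p.mean(0);w=np.linalg.eigh(np.cov((p[:,:2]-m[:2]).T))[1][:,1]
        w=w*np.sign(w@(m[:2]*1000-(c-50*yv)))
        b=box(m);print(ce[i],s[i,4],z,m*1000,"box",b,"dir from axis clockwise from +x",np.arctan2(-(b[1]+50),b[0]),"stripe ang",np.arctan2(-w@yv,w@d))
org=(H>5)&(H<18)&(S>170)&(V>90);org[:,:240]=0;org[:260]=0;org[330:]=0;org[:,310:]=0
v,u=np.nonzero(org&(np.arange(480)[:,None]>285));print("orange carr",box(unproj("top",[[u.mean(),v.mean()]],.043)[0]),u.min(),u.max(),v.min(),v.max())
dk=(V<45);dk[:,275:310]&=True;m=np.zeros_like(dk);m[235:272,276:309]=1
k=big(dk&m|(red&m));r=rect("top",k,.036);print("knob rect",r,box(np.array([*r[0],0])/1000), box(unproj("top",[[292,254]],.05)[0]))
print("fin px",proj("top",[[*((c+58*yv)/1000),.075]]),"axis px",proj("top",[[*((c-50*yv)/1000),.036],[*((c-50*yv)/1000),.075]]))
print((c-50*yv),(c+58*yv))
```

```text
[296.57692308 233.61538462] 26 0.025 [617.08943961  91.33659688  25.        ] box [ -0.5 -95.1] dir from axis clockwise from +x 1.5818823471169456 stripe ang 1.5707102832293813
[296.57692308 233.61538462] 26 0.075 [609.75271466  87.93292711  75.        ] box [ -5.5 -88.7] dir from axis clockwise from +x 1.7119697925238992 stripe ang 1.5707102832293807
[284.30985915 247.05633803] 71 0.025 [588.63757879 116.61337468  25.        ] box [ 17.9 -61.8] dir from axis clockwise from +x 0.5828280054906686 stripe ang 0.48362275461201426
[284.30985915 247.05633803] 71 0.075 [582.73764234 111.9332547   75.        ] box [ 12.1 -57.1] dir from axis clockwise from +x 0.5306398609615536 stripe ang 0.4836227546120144
orange carr [-1.  50.2] 262 296 286 315
knob rect ((572.0685424804688, 100.66197204589844), (51.742427825927734, 56.028404235839844), 0.2672481834888458) [ -1.3 -49.1] [ -3.6 -49.1]
fin px [[276.50042891 305.61904687]] axis px [[290.9256814  253.90039329]
 [289.39289714 251.86281124]]
[573.1958381  101.69283793] [467.79682781 125.252308  ]
```

Request:
step_arm(steps=[[12.4,28.5,0,0,0,-0.0431],[12.4,28.5,0,0,0,-0.0431],[12.4,28.5,0,0,0,-0.0431],[12.4,28.5,0,0,0,-0.0431],[12.4,28.5,0,0,0,-0.0431],[12.4,28.5,0,0,0,-0.0431],[12.4,28.5,0,0,0,-0.0431],[12.4,28.5,0,0,0,-0.0431],[12.4,28.5,0,0,0,-0.0431],[12.4,28.5,0,0,0,-0.0431],[12.4,28.5,0,0,0,-0.0431],[12.4,28.5,0,0,0,-0.0431],[12.4,28.5,0,0,0,-0.0431],[12.4,28.5,0,0,0,-0.0431],[0,0,-20,0,0,0],[0,0,-20,0,0,0],[0,0,-10,0,0,0],[0,0,0,0,0,0],[0,0,0,0,0,0],[0,0,0,0,0,0]])

```text
clock: 14.97
position: [0.5745, 0.1015, 0.1292]
ee_rot: [2.86, 1.299, 0.002]
force: [0.5, 0.9, -0.1]
width: 0.499
gripper_force: 0.0
```

Run:
```python
from h import *
s=observe();Rm=R.from_rotvec(s["ee_rot"]).as_matrix();print(s["position"],Rm.round(3),np.degrees(np.arctan2(Rm[1,1],Rm[0,1])),s["joints"].round(2))
```

```text
[0.57450943 0.10154787 0.12924305] [[ 0.658  0.753  0.001]
 [ 0.753 -0.658  0.   ]
 [ 0.001  0.001 -1.   ]] -41.13467862437307 [-0.03  0.49 -0.34  1.77  0.2   0.91 -1.17]
```

Request:
step_arm(steps=[[-1,0,-20,0,0,0],[0,0,-20,0,0,0],[0,0,-18,0,0,0],[0,0,-12,0,0,0],[0,0,-6,0,0,0],[0,0,-3,0,0,0],[0,0,0,0,0,0],[0,0,0,0,0,0]])

```text
clock: 15.63
position: [0.5734, 0.1017, 0.0502]
ee_rot: [2.86, 1.3, 0.002]
force: [-0.7, 1.1, 0.2]
width: 0.498
gripper_force: 0.0
```

Request:
step_arm(steps=[[0,0,0,0,0,0],[0,0,0,0,0,0],[0,0,0,0,0,0],[0,0,0,0,0,0],[0,0,0,0,0,0],[0,0,0,0,0,0]], gripper=0, force=25)

```text
clock: 16.13
position: [0.5734, 0.1011, 0.0495]
ee_rot: [2.86, 1.299, 0.002]
force: [1.8, -1.5, 1.4]
width: 0.153
gripper_force: 25.0
```

Request:
step_arm(steps=[[0,0,0,0,0,-0.0596],[0,0,0,0,0,-0.0596],[0,0,0,0,0,-0.0596],[0,0,0,0,0,-0.0596],[0,0,0,0,0,-0.0596],[0,0,0,0,0,-0.0596],[0,0,0,0,0,-0.0596],[0,0,0,0,0,-0.0596],[0,0,0,0,0,-0.0596],[0,0,0,0,0,-0.0596],[0,0,0,0,0,-0.0596],[0,0,0,0,0,-0.0596],[0,0,0,0,0,-0.0596],[0,0,0,0,0,-0.0596],[0,0,0,0,0,-0.0596],[0,0,0,0,0,-0.0596],[0,0,0,0,0,-0.0596],[0,0,0,0,0,-0.0596],[0,0,0,0,0,0],[0,0,0,0,0,0]])

```text
clock: 17.8
position: [0.5736, 0.1007, 0.0496]
ee_rot: [3.122, -0.342, 0.002]
force: [3.0, -4.4, 0.8]
width: 0.15
gripper_force: 25.0
```

Run:
```python
from h import *
s=observe();Rm=R.from_rotvec(s["ee_rot"]).as_matrix();print(s["position"],np.degrees(np.arctan2(Rm[1,1],Rm[0,1])),s["force"],s["ft_torque"],s["joints"].round(2))
```

```text
[0.57356501 0.10067202 0.04957159] -102.51774556314693 [ 2.96451824 -4.35535535  0.80681439] [-0.86061308 -0.71157588 -0.07887612] [-0.26  0.57 -0.02  1.86  0.01  0.72 -2.07]
```

Request:
step_arm(steps=[[0,0,0,0,0,0],[0,0,0,0,0,0],[0,0,0,0,0,0],[0,0,10,0,0,0],[0,0,20,0,0,0],[0,0,30,0,0,0],[0,0,20,0,0,0],[0,0,0,0,0,0],[0,0,0,0,0,0]], gripper=0.5)

```text
clock: 18.55
position: [0.5735, 0.102, 0.1312]
ee_rot: [-3.122, 0.343, -0.004]
force: [-0.5, 0.2, -0.2]
width: 0.503
gripper_force: 0.0
```

Request:
step_arm(steps=[[-20,4.6,0,0,0,0],[-20,4.6,0,0,0,0],[-20,4.6,0,0,0,0],[-20,4.6,0,0,0,0],[-20,4.6,0,0,0,0],[-20,4.6,0,0,0,0],[-12,2.8,0,0,0,0],[0,0,0,0,0,0],[0,0,0,0,0,0],[0,0,0,0,0,0]], gripper=0)

```text
clock: 19.38
position: [0.4417, 0.1318, 0.1293]
ee_rot: [-3.123, 0.345, -0.001]
force: [0.6, 0.6, 0.1]
width: 0.008
gripper_force: 0.0
```

Run:
```python
from h import *
a=cams.get_image("top");b=cams.get_image("side")
A=a[180:380,200:400,::-1];B=b[110:310,170:370,::-1]
cv2.imwrite("pics/c6.png",cv2.resize(np.hstack([A,B]),None,fx=2,fy=2,interpolation=2));s=observe();print(s["position"],s["width"],s["force"])
```

```text
[0.44181162 0.1316312  0.12929058] 0.0026561627995211417 [ 0.63893853 -0.0066165  -0.04858451]
```

View pics/c6.png

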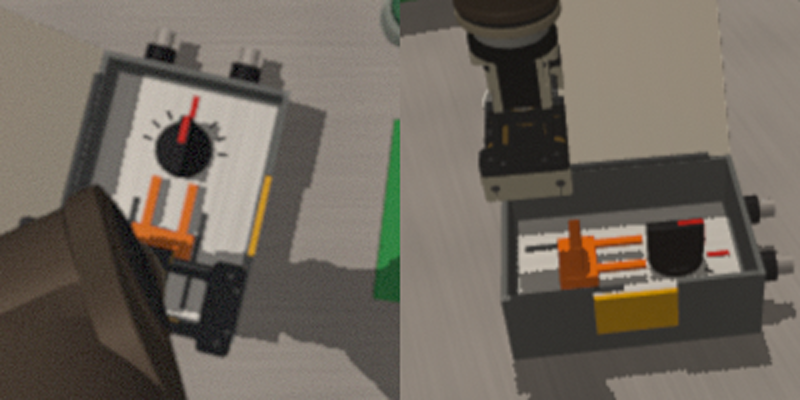

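The pointer is on the mark: in the top view the stripe runs straight to the red line at about (298,232). The hand is above and behind the fin.

Request:
step_arm(steps=[[0,0,-20,0,0,0],[0,0,-20,0,0,0],[0,0,-18,0,0,0],[0,0,-12,0,0,0],[0,0,-7,0,0,0],[0,0,0,0,0,0],[0,0,0,0,0,0]])

```text
clock: 20.07
position: [0.4411, 0.1317, 0.0523]
ee_rot: [3.122, -0.345, -0.001]
force: [-1.0, -0.4, 0.0]
width: 0.006
gripper_force: 0.0
```

Request:
step_arm(steps=[[4.9,-1.1,0,0,0,0],[4.9,-1.1,0,0,0,0],[4.9,-1.1,0,0,0,0],[4.9,-1.1,0,0,0,0],[4.9,-1.1,0,0,0,0],[4.9,-1.1,0,0,0,0],[4.9,-1.1,0,0,0,0],[4.9,-1.1,0,0,0,0],[4.9,-1.1,0,0,0,0],[4.9,-1.1,0,0,0,0],[4.9,-1.1,0,0,0,0],[0,0,0,0,0,0],[0,0,0,0,0,0]])

```text
clock: 21.15
position: [0.4952, 0.1196, 0.0523]
ee_rot: [-3.123, 0.345, -0.001]
force: [0.1, -0.2, 0.2]
width: 0.008
gripper_force: 0.0
```

Request:
step_arm(steps=[[2,-0.4,0,0,0,0],[2,-0.4,0,0,0,0],[1,-0.2,0,0,0,0],[1,-0.2,0,0,0,0],[0,0,0,0,0,0]])

```text
clock: 21.57
position: [0.5004, 0.1185, 0.0523]
ee_rot: [3.122, -0.344, -0.001]
force: [-3.1, -0.6, 0.6]
width: 0.007
gripper_force: 1.1
```

Request:
step_arm(steps=[[1,-0.2,0,0,0,0],[1,-0.2,0,0,0,0],[0,0,0,0,0,0],[0,0,0,0,0,0]])

```text
clock: 21.9
position: [0.5004, 0.1185, 0.0521]
ee_rot: [3.122, -0.343, -0.006]
force: [-7.4, 0.6, 5.5]
width: 0.003
gripper_force: 4.3
```

Request:
step_arm(steps=[[1,-0.2,0,0,0,0],[1,-0.2,0,0,0,0],[0,0,0,0,0,0]])

```text
clock: 22.15
position: [0.5005, 0.1184, 0.0519]
ee_rot: [3.122, -0.342, -0.011]
force: [-16.0, 2.9, 11.2]
width: 0.002
gripper_force: 7.5
```

Request:
step_arm(steps=[[-7,1.6,0,0,0,0],[-8,1.8,0,0,0,0],[-8,1.8,5,0,0,0],[0,0,20,0,0,0],[0,0,30,0,0,0],[0,0,40,0,0,0],[0,0,30,0,0,0],[-20,-25,0,0,0,0],[-20,-35,0,0,0,0],[-20,-35,0,0,0,0],[-10,-35,0,0,0,0],[0,-35,0,0,0,0],[0,-35,0,0,0,0],[0,-35,0,0,0,0],[0,-35,0,0,0,0],[0,-35,0,0,0,0],[0,0,0,0,0,0],[0,0,0,0,0,0]])

```text
clock: 23.65
position: [0.4113, -0.1838, 0.1777]
ee_rot: [3.121, -0.351, 0.002]
force: [0.2, 1.0, 0.3]
width: 0.006
gripper_force: 0.0
```

Run:
```python
from h import *
a=cams.get_image("top");b=cams.get_image("side")
A=a[150:390,190:550,::-1];B=b[60:300,150:380,::-1]
cv2.imwrite("pics/c7.png",cv2.resize(np.hstack([A,B]),None,fx=1.35,fy=1.35,interpolation=2));s=observe();print(s["position"],s["clock"],s["force"])
```

```text
[ 0.41161081 -0.18110151  0.17748328] 23.75 [1.07316455 0.90546941 0.3325976 ]
```

View pics/c7.png

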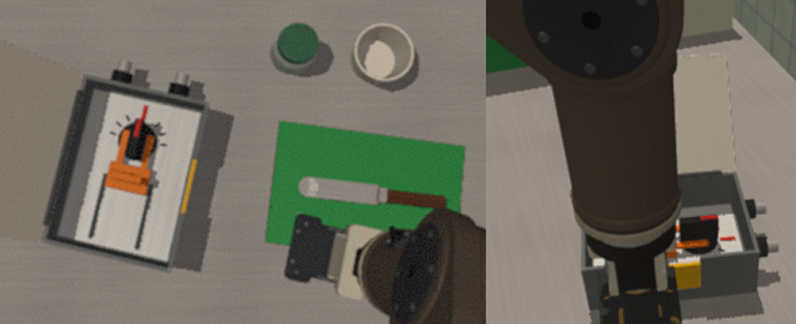

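The lock straddles the knob, the pointer is on the mark, the cover is back, the knife lies on the board, and the hand is clear. I'm handing in the job.

```bash
python3 -c "
from cell import job
print(job.sign_off())"
```

```text
the job is handed in; nothing more can be done
None
```

The job is handed in, done in the order asked at about 24 s on the robot's clock: the blade lifted the cover and swung it right back, the knob is on the red mark, the lock is home against its stop, the knife is on the green board, and the jar, mould and bowl were not touched.

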